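# Shut the bench air valve and hold the coupler's locking sleeve open

### The job

I want to plug my sander's hose into the bench air outlet: first shut the ball valve fully (swing its lever clockwise until it stands square across the pipe), then take the knurled sleeve of the upright coupler, turn it counterclockwise, seen from above, until its hidden slot finds the locking pin, and push it down fully home. Finish while still holding the sleeve down against its spring, so that I can put the plug in; never press the sleeve down with the air on, and leave the other things on the bench where they are.

Things in the scene. Friction and masses are not known exactly. Their poses are not given: they have to be found in the camera images.
- station: bench air outlet, fixed: 21 mm galvanised pipe, axis 50 mm above the bench, on an 80 mm wide steel plate. Origin on the bench under the pipe's axis; the pipe runs along its y axis, z up. From -y to +y: flange and elbow (y = -210 mm), brass ball valve (y = -80), tee with upright coupler (y = +80), round gauge at the end (to y = +150, top 76 mm above the bench).
- valve_stem (a point): point on the valve lever's vertical turning axis, 96 mm above the bench (the height of the lever's grip). Does not move; axes as the station's.
- lever_grip (a point): centre of the valve lever's black plastic grip, 78 mm from the turning axis, 96 mm above the bench. Grip 62 mm long, 18 wide, 10 thick, outer part of a flat steel lever. These axes turn with the lever: -y points out along it, x lies level across it, z up. Under the open lever runs the pipe (top at 61 mm).
- valve_lever (a joint): valve lever angle, rad: 0 = along the pipe, pointing to the station's -y (air on); grows as it swings clockwise seen from above; 1.571 = square across the pipe, pointing to the station's -x (shut, at its stop). Starts between 0 and 0.5. Needs about 0.4 N m (5 N at the grip); stays where it is left.
- sleeve: knurled steel sleeve of the coupler, 31 mm diameter, 38 mm long, axis vertical; origin on its axis at its lower edge (104 mm above the bench when up). This entry goes down with the sleeve but does not show its turning. It turns easily (0.03 N m), endlessly. A spring pushes it up: 5 N to start it down, 10 N to hold it home.
- sleeve_grip (a point): point on the sleeve's axis at the height to grip, 20 mm above its lower edge, 18 mm below its top (124 mm above the bench when up). Moves down with the sleeve, does not turn. Below the sleeve is a brass hexagon 31 mm wide, its top at 92 mm.
- sleeve_travel (a joint): how far the sleeve is down, m: 0 = up, about 0.002 = resting on the pin, 0.009 = fully home; springs back. Inside the skirt, out of sight, a 7 mm slot must face a 4 mm pin on the body (within about 0.1 rad) for the sleeve to go past 2 mm. At the start the slot is 0.5 to 1.8 rad short of the pin: turn counterclockwise seen from above by that much, pressing to feel it drop.
- filler_tin: bystander: round tin of body filler, 94 mm diameter, 70 mm high; origin at the centre of its underside
- tape_roll: bystander: roll of masking tape lying flat, 110 mm diameter, 25 mm high; origin at the centre of its underside
- mixing_cup: bystander: white plastic mixing cup, 84 mm diameter, 75 mm high; origin at the centre of its underside
- sanding_float: bystander: wooden hand sanding float, 160 mm long (its y axis), 70 mm wide, 47 mm high; origin at the centre of its underside

How it is judged (in metres and radians):
On the way, in this order (a step that is already met when the one before it is completed fails the run):
1. the valve lever is swung shut, square across the pipe (value of joint valve_lever above 1.45 rad and value of joint sleeve_travel below 0.004 m), for 0.2 s.
2. the sleeve's slot has found the pin and the sleeve is pushed fully home by the fingers (value of joint sleeve_travel above 0.0075 m and contact force between the fingers and sleeve above 2 N), for 0.3 s.
At the end, for the whole second after the job is handed in: The valve lever stands shut within 7 degrees of square across the pipe, and the fingers are holding the sleeve at least 7.5 mm down of its 9 mm travel, through the last second (all of step 2 and value of joint valve_lever above 1.45 rad); the arm keeps its last pose, push and grip.
It fails at once if the sleeve is pushed down past the pin with the air still on (value of joint sleeve_travel above 0.005 m and value of joint valve_lever below 1.3 rad).
It fails at once if a bystander on the bench is pushed more than 30 mm (distance of any of filler_tin, tape_roll, mixing_cup, sanding_float from where it was at the start of the episode above 0.03 m).
It also fails if it takes over 58 s, if anything falls off the work surface, if the arm or the gripper's body presses on something with over 40 N, if the wrist force passes 120 N, or if a joint passes its speed limit or range.

### The arm

A 6-joint arm with a two-finger parallel gripper is mounted at the origin on the work surface. World frame = base frame: x ahead of the robot, y to its left, z up, the work surface at z = 0. Lengths are in m, angles in degrees, forces in N, time in s.
With the tool pointing down it reaches from about 0.35 to 0.875 m from the base axis. Payload 4.2 kg.
Tool frame: the origin (TCP) lies on the front face of the gripper's body, between the roots of the fingers; the fingertips stand 70 mm ahead of it and the grasp point (between the pads) lies 51 mm ahead of it; z points along the fingers, y is the line along which they close (so a half turn about z gives the same grasp; the last joint's range is limited). The gripper opens to 87 mm and grips with 3 to 60 N. Pads are 19 mm wide; open, the fingers measure 117 mm over their backs; the gripper's body (75 mm by 190 mm) begins 51 mm behind the grasp point.
Start: joints at [80.592, 22.042, 0.453, 0, -68.411, -14.817], TCP at [0.256, 0.57, 0.292] pointing down, gripper open.
Joint ranges: [-179.83, 179.83], [-69.29, 118.12], [-61.27, 80.66], [-181.25, 117.63], [-171.15, -9.14], [-177.46, 177.46]. Speed limits (degrees/s): [159.86, 159.86, 180, 180, 180, 180].

### API

Orientations are given as a 3x3 rotation matrix whose columns are the frame's x, y, z axes.
In Python, from station import r gives the robot as it stands.
- The arm moves only by the shell command python3 -m pendant 'ROWS' [OPENING]. ROWS is JSON, a list of rows, each a list of 2 entries, a list of its own where there are three numbers: the shift along the tool's x, y, z in mm, then the turn, a rotation vector about the tool's x, y, z in rad. A call has 1 to 10 rows; each row is the pose to reach, as a shift and turn from the pose commanded when the call began, along the tool's axes at that moment; what a row does not reach only later rows make up. A row lasts 1/10 s, in which the tool goes at most 50 mm and 8.59 degrees, less where a joint would pass 70% of its speed; a pose out of reach is approached as far as the arm can. A call with a gripper value outside its range is refused whole. OPENING is the opening, from 0 (shut) to 1 (fully open), set as the call begins (- or left out, the last holds). The fingers move at their own pace and stop on an object; the grip force is fixed at half the most. Time passes only in rows, so rows that repeat a pose let the fingers close. It gives the time, the measured TCP pose, the force, the opening and the grip force at its end, in the units of the state.
- r.sense(): the state, without advancing time (a new reading comes with each control period).
- r.capture(name): name is "scene" or "top"; returns a dict with "frame" (400x640x3 uint8, red, green, blue), "vertical_fov" (degrees; the focal length in pixels is half the picture's height over the tangent of half this angle, whatever the lens; pixels are square), "cx", "cy" (the principal point, pixels), "distortion" ([k1, k2, p1, p2, k3] as OpenCV has them; the pictures are not rectified), "rvec" (rotation vector, rad) and "tvec" (3), from world to camera coordinates, as OpenCV has them. Camera axes: x right, y down, z forward; pixel columns grow to the right and rows downward; lengths in m; the calibration is good to about 2 mm. A picture is of the moment at which its call begins. There is no depth.
- r.finish_job(): hands the job in; it is judged then, once.
The state is a dict: "time_s": time; "joints": joint angles; "joint_velocities": joint speeds; "effort": joint torques, N m; "tcp_pos": TCP position; "ee_rot": TCP orientation; "wrist_force": force on the tool from outside, world axes, zero at the start; "moment": the same for the moment, N m; "gripper_width": opening from 0.0 (shut) to 1.0 (fully open); "gripper_force": force on a finger pad.
Only numpy, scipy, OpenCV 4.12 (cv2) and the standard library are available. Lean on these libraries where they do the work, as an engineer would, in place of code of your own. Each camera call takes 0.05 s, during which the arm holds its last target. There are 200 camera calls.

## Working session

There is one attempt and no reset: what is moved stays moved. The work goes in short steps, Python scripts to look and compute and a shell command to move; the robot and the scene stay as the last step left them, time stands still between calls to the robot, and variables do not carry over. Pictures are saved under pics/ and viewed, at most 10 in all, crops included, and the job is handed in when it is done.

```bash
ls; mkdir -p pics
python3 - <<'E'
from station import r
import cv2,numpy as np
s=r.sense()
for k in ("time_s","tcp_pos","ee_rot","wrist_force","gripper_width"):print(k,s[k])
for n in("scene","top"):
    c=r.capture(n);cv2.imwrite(f"pics/{n}0.png",c["frame"][:,:,::-1])
    print(n,{k:c[k] for k in c if k!="frame"})
    R=cv2.Rodrigues(np.array(c["rvec"],float))[0];print(-R.T@np.array(c["tvec"]))
E
```

```text
pics
time_s 0.0
tcp_pos [0.25623349 0.56956869 0.29114648]
ee_rot [[ 9.11878182e-01 -4.10460127e-01 -8.15528825e-04]
 [-4.10460925e-01 -9.11875867e-01 -2.05741155e-03]
 [ 1.00824353e-04  2.21085142e-03 -9.99997551e-01]]
wrist_force [-0.907723   -0.02134124  0.26836235]
gripper_width 0.9999097368525874
scene {'vertical_fov': 44.054146693047365, 'cx': 328.7742963588146, 'cy': 203.29563933773994, 'distortion': array([-0.1160012,  0.       ,  0.       ,  0.       ,  0.       ]), 'rvec': array([ 1.59551104,  2.21615054, -0.63842017]), 'tvec': array([ 0.17404913, -0.4032559 ,  1.43632975])}
[1.11389225 0.17559359 0.99215045]
top {'vertical_fov': 52.47018933878528, 'cx': 321.8993417895849, 'cy': 203.08145290190436, 'distortion': array([-0.10644168,  0.        ,  0.        ,  0.        ,  0.        ]), 'rvec': array([ 2.18303147, -2.18567834,  0.18160792]), 'tvec': array([0.0068764 , 0.59549447, 0.75770209])}
[0.50358518 0.04547596 0.82043117]
```

View pics/scene0.png

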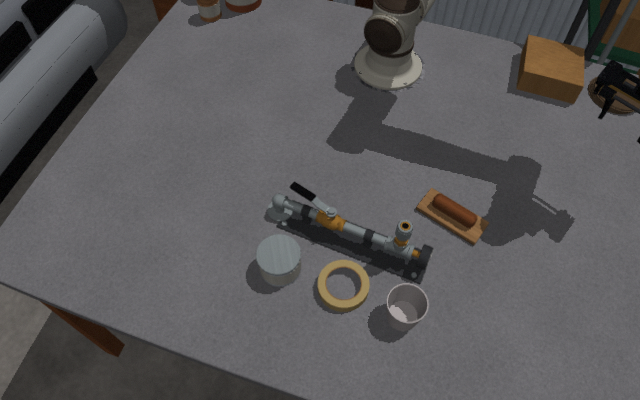

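View pics/top0.png

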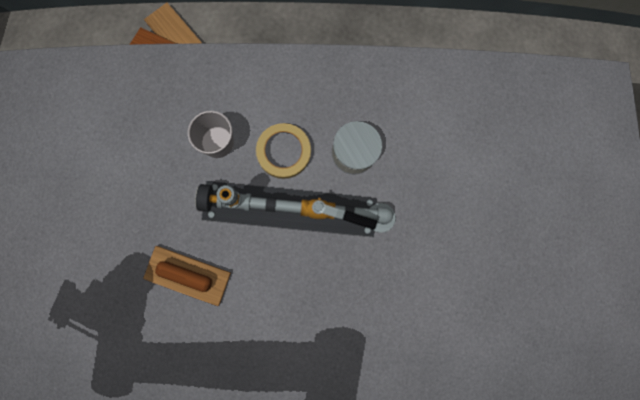

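The scene view shows the lever grip near (303,191), the stem near (330,212) and the sleeve top near (405,227). The top view shows the sleeve at (228,193), the stem at (319,207) and the grip at (361,217). Next I'll look at an enlarged crop.

```bash
cat > h.py <<'E'
import cv2,numpy as np
def K(c):
    f=200/np.tan(np.radians(c["vertical_fov"]/2));return np.array([[f,0,c["cx"]],[0,f,c["cy"]],[0,0,1.]])
def ray(c,uv):
    p=cv2.undistortPoints(np.array([[uv]],float),K(c),c["distortion"])[0,0]
    R=cv2.Rodrigues(np.array(c["rvec"],float))[0]
    return -R.T@np.array(c["tvec"]),R.T@np.array([p[0],p[1],1])
def onz(c,uv,z):
    o,d=ray(c,uv);return o+d*(z-o[2])/d[2]
def tri(c1,u1,c2,u2):
    o1,d1=ray(c1,u1);o2,d2=ray(c2,u2)
    t=np.linalg.lstsq(np.c_[d1,-d2],o2-o1,rcond=None)[0]
    a,b=o1+t[0]*d1,o2+t[1]*d2;return (a+b)/2,np.linalg.norm(a-b)
def proj(c,p):
    return cv2.projectPoints(np.array([p],float),np.array(c["rvec"],float),np.array(c["tvec"],float),K(c),c["distortion"])[0].ravel()
E
python3 - <<'E'
import cv2,numpy as np
a=cv2.imread("pics/top0.png")[170:245,190:400];b=cv2.imread("pics/scene0.png")[175:285,255:445]
f=lambda i:cv2.resize(i,None,fx=3.5,fy=3.5,interpolation=cv2.INTER_CUBIC)
a=cv2.resize(f(a),(735,262));b=cv2.resize(cv2.imread("pics/scene0.png")[178:270,255:445],(570,276),interpolation=cv2.INTER_CUBIC)
b=cv2.copyMakeBorder(b,0,0,0,165,cv2.BORDER_CONSTANT)
cv2.imwrite("pics/crop0.png",np.vstack([a,b]))
E
```

```text
(no output)
```

View pics/crop0.png

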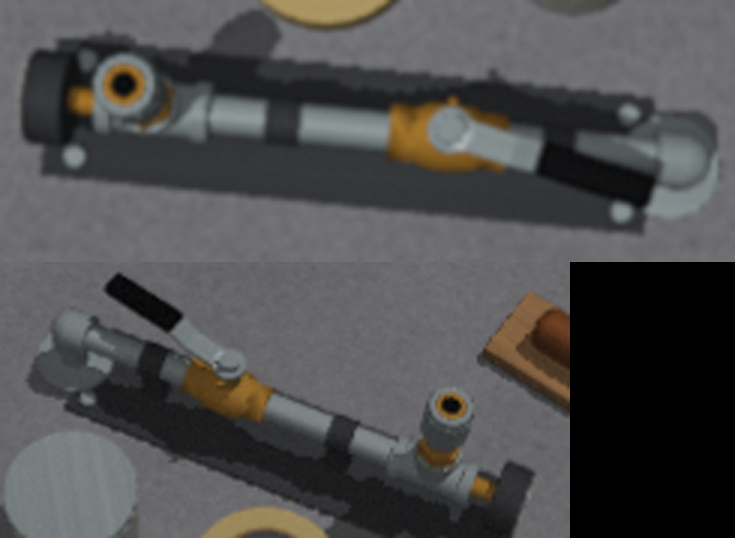

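The crop gives these pixels:

| Point | Top | Scene |
|---|---|---|
| Sleeve top | (225.1,194) | (405,225.7) |
| Stem | (318.6,206.9) | (331.7,211.3) |
| Grip | (360.9,220) | (303.3,191.3) |

Run:
```python
from station import r
from h import *
t=r.capture("top");s=r.capture("scene")
P={}
for n,a,b in(("sleeve",(225.1,194),(405,225.7)),("stem",(318.6,206.9),(331.7,211.3)),("grip",(360.9,220),(303.3,191.3))):
    P[n],e=tri(t,a,s,b);print(n,P[n].round(4),round(e,4),[onz(c,u,{"sleeve":.142,"stem":.1,"grip":.101}[n]).round(4) for c,u in((t,a),(s,b))])
# bystanders: approx
for n,u,z in(("cup",(211,133),.075),("tape",(284,151),.025),("tin",(357,146),.07),("float",(187,275),.03)):print(n,onz(t,u,z).round(3))
d=P["sleeve"]-P["stem"];print(np.linalg.norm(d[:2]),np.degrees(np.arctan2(d[1],d[0])))
g=P["grip"]-P["stem"];print(np.linalg.norm(g[:2]),np.degrees(np.arctan2(g[1],g[0])))
```

```text
sleeve [0.5981 0.1737 0.1425] 0.0009 [array([0.598 , 0.1743, 0.142 ]), array([0.5979, 0.1733, 0.142 ])]
stem [0.582  0.0151 0.0901] 0.0002 [array([0.581 , 0.0154, 0.1   ]), array([0.5879, 0.0169, 0.1   ])]
grip [ 0.5574 -0.0595  0.0972] 0.0026 [array([ 0.5574, -0.0603,  0.101 ]), array([ 0.5597, -0.0572,  0.101 ])]
cup [0.723 0.217 0.075]
tape [0.701 0.081 0.025]
tin [ 0.701 -0.06   0.07 ]
float [0.456 0.266 0.03 ]
0.1594858073849513 84.22640015067697
0.07852456243969183 -108.23610412041229
```

```bash
python3 -m pendant '[[[50,42,4],[0,0,0.13]],[[95,80,8],[0,0,0.27]],[[130,110,10],[0,0,0.41]],[[165,140,13],[0,0,0.55]],[[200,170,15],[0,0,0.69]],[[235,200,18],[0,0,0.83]],[[270,228,20],[0,0,0.97]],[[305,257,20],[0,0,1.11]],[[340,287,20],[0,0,1.25]],[[370,315,20],[0,0,1.39]]]' 0.5
cat > st.py <<'E'
from station import r
import numpy as np,sys
s=r.sense();R=np.array(s["ee_rot"]);p=np.array(s["tcp_pos"])
print("t",s["time_s"],"p",p.round(4),"yawx",np.degrees(np.arctan2(R[1,0],R[0,0])).round(2),"tilt",R[:2,2].round(4),"F",np.round(s["wrist_force"],1),"M",np.round(s["moment"],2),"w",round(s["gripper_width"],3),"gf",np.round(s["gripper_force"],1),"j6",round(s["joints"][5],1))
if len(sys.argv)>3:
    d=R.T@(np.array([float(a) for a in sys.argv[1:4]])-p);print("shift mm",(d*1000).round(1))
E
python3 st.py .557 -.0595 .2
```

```text
time_s: 1.2
tcp_pos: [0.4651, 0.1288, 0.2723]
ee_rot: [[-0.246, -0.969, 0.0], [-0.969, 0.246, 0.0], [-0.0, -0.0, -1.0]]
wrist_force: [0.5, 0.2, 0.0]
gripper_width: 0.498
gripper_force: 0.0
t 1.2 p [0.4651 0.1288 0.2723] yawx -104.23 tilt [0.0002 0.0001] F [0.5 0.2 0. ] M [ 0.14 -0.14  0.04] w 0.498 gf 0.0 j6 -49.0
shift mm [ 159.9 -135.4   72.3]
```

```bash
python3 -m pendant '[[[35,-30,10],[0,0,0.07]],[[75,-64,30],[0,0,0.07]],[[110,-93,45],[0,0,0.07]],[[140,-118,60],[0,0,0.07]],[[160,-135,72],[0,0,0.07]],[[160,-135,72],[0,0,0.07]],[[160,-135,72],[0,0,0.07]]]' 0.5
python3 st.py .557 -.0595 .153
python3 - <<'E'
from station import r
import cv2,numpy as np
print(np.round(r.sense()["joints"],1))
a=cv2.resize(r.capture("top")["frame"][140:270,250:450,::-1],None,fx=2.5,fy=2.5);b=cv2.resize(r.capture("scene")["frame"][150:270,230:430,::-1],None,fx=2.5,fy=2.5)
cv2.imwrite("pics/a1.png",np.vstack([a,b])[:600])
E
```

```text
time_s: 1.9
tcp_pos: [0.5571, -0.0573, 0.1997]
ee_rot: [[-0.308, -0.951, -0.001], [-0.951, 0.308, -0.0], [0.001, 0.001, -1.0]]
wrist_force: [0.8, 0.3, 0.3]
gripper_width: 0.504
gripper_force: 0.0
t 1.9 p [ 0.5571 -0.0573  0.1997] yawx -107.96 tilt [-0.0014 -0.0002] F [0.8 0.3 0.3] M [ 0.12 -0.07  0.02] w 0.504 gf 0.0 j6 -28.7
shift mm [ 2.1 -0.6 46.7]
[ 10.7  20.7 -16.1  -0.  -53.3 -28.7]
```

View pics/a1.png

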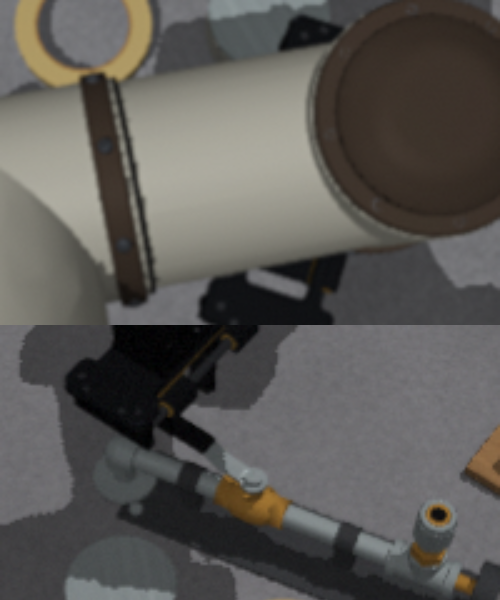

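The scene crop shows the open fingers above the black grip (about (190,430) in the crop), lined up across it. I'll go down now.

```bash
python3 -m pendant '[[[1,0,15],[0,0,0]],[[2,0,30],[0,0,0]],[[2,0,42],[0,0,0]],[[2,0,47],[0,0,0]],[[2,0,47],[0,0,0]]]' 0.5
python3 -m pendant '[[[0,0,0],[0,0,0]],[[0,0,0],[0,0,0]],[[0,0,0],[0,0,0]],[[0,0,0],[0,0,0]]]' 0.22
python3 st.py
python3 - <<'E'
# arc: tool x outward along the lever, centre 78 mm behind, clockwise = + about tool z
import numpy as np
for a in (.13,.26,.39,.52,.65,.78,.91,1.04,1.17,1.3,1.35,1.4): print(a,(78*np.array([np.cos(a)-1,np.sin(a)])).round(1))
E
```

```text
time_s: 2.5
tcp_pos: [0.5565, -0.0582, 0.153]
ee_rot: [[-0.306, -0.952, -0.001], [-0.952, 0.306, -0.0], [0.0, 0.001, -1.0]]
wrist_force: [-0.9, 1.4, 0.2]
gripper_width: 0.501
gripper_force: 0.0
time_s: 2.9
tcp_pos: [0.5569, -0.0587, 0.1536]
ee_rot: [[-0.307, -0.952, 0.001], [-0.952, 0.307, 0.0], [-0.0, -0.001, -1.0]]
wrist_force: [-0.3, -0.1, -0.8]
gripper_width: 0.258
gripper_force: 0.0
t 2.9 p [ 0.5569 -0.0587  0.1536] yawx -107.88 tilt [0.0008 0.0001] F [-0.3 -0.1 -0.8] M [ 0.1  -0.06 -0.  ] w 0.258 gf 0.0 j6 -28.4
0.13 [-0.7 10.1]
0.26 [-2.6 20.1]
0.39 [-5.9 29.7]
0.52 [-10.3  38.8]
0.65 [-15.9  47.2]
0.78 [-22.5  54.9]
0.91 [-30.1  61.6]
1.04 [-38.5  67.3]
1.17 [-47.6  71.8]
1.3 [-57.1  75.2]
1.35 [-60.9  76.1]
1.4 [-64.7  76.9]
```

```bash
python3 -m pendant '[[[-0.7,10.1,0],[0,0,0.13]],[[-2.6,20.1,0],[0,0,0.26]],[[-5.9,29.7,0],[0,0,0.39]],[[-10.3,38.8,0],[0,0,0.52]],[[-15.9,47.2,0],[0,0,0.65]],[[-22.5,54.9,0],[0,0,0.78]],[[-30.1,61.6,0],[0,0,0.91]],[[-38.5,67.3,0],[0,0,1.04]],[[-47.6,71.8,0],[0,0,1.17]],[[-57.1,75.2,0],[0,0,1.3]]]' 0.22; python3 st.py
```

```text
time_s: 3.9
tcp_pos: [0.5039, 0.0184, 0.1541]
ee_rot: [[-0.999, 0.046, 0.003], [0.046, 0.999, -0.001], [-0.003, -0.001, -1.0]]
wrist_force: [2.9, -4.2, -0.6]
gripper_width: 0.22
gripper_force: 2.5
t 3.9 p [0.5039 0.0184 0.1541] yawx 177.38 tilt [ 0.0033 -0.0009] F [ 2.9 -4.2 -0.6] M [-1.47 -1.14  0.02] w 0.22 gf 2.5 j6 -113.4
```

```bash
python3 -m pendant '[[[0,3,0],[0,0,0.03]],[[0,6,0],[0,0,0.06]],[[0,9,0],[0,0,0.06]],[[0,9,0],[0,0,0.06]],[[0,9,0],[0,0,0.06]]]' 0.22; python3 st.py
```

```text
time_s: 4.4
tcp_pos: [0.5041, 0.0247, 0.154]
ee_rot: [[-0.995, 0.1, 0.001], [0.1, 0.995, -0.005], [-0.002, -0.005, -1.0]]
wrist_force: [5.4, -15.5, -1.3]
gripper_width: 0.222
gripper_force: 7.7
t 4.4 p [0.5041 0.0247 0.154 ] yawx 174.27 tilt [ 0.0013 -0.0049] F [  5.4 -15.5  -1.3] M [-4.65 -2.01  0.07] w 0.222 gf 7.7 j6 -117.4
```

```bash
python3 -m pendant '[[[0,-7,0],[0,0,0]],[[0,-8,0],[0,0,0]],[[0,-8,0],[0,0,0]],[[0,-8,-20],[0,0,0]],[[0,-8,-50],[0,0,0]],[[0,-8,-80],[0,0,0]],[[0,-8,-80],[0,0,0]]]' 0.6
python3 st.py .598 .1737 .234;python3 - <<'E'
from station import r
import cv2
cv2.imwrite("pics/a2.png",cv2.resize(r.capture("scene")["frame"][130:280,230:450,::-1],None,fx=3,fy=3))
E
```

```text
time_s: 5.1
tcp_pos: [0.5042, 0.0206, 0.2375]
ee_rot: [[-0.995, 0.1, 0.009], [0.1, 0.995, 0.002], [-0.008, 0.003, -1.0]]
wrist_force: [1.0, 1.0, -0.3]
gripper_width: 0.592
gripper_force: 0.0
t 5.1 p [0.5042 0.0206 0.2375] yawx 174.29 tilt [0.0086 0.002 ] F [ 1.   1.  -0.3] M [ 0.1  -0.2  -0.01] w 0.592 gf 0.0 j6 -116.6
shift mm [-78.  161.7   4.6]
```

View pics/a2.png

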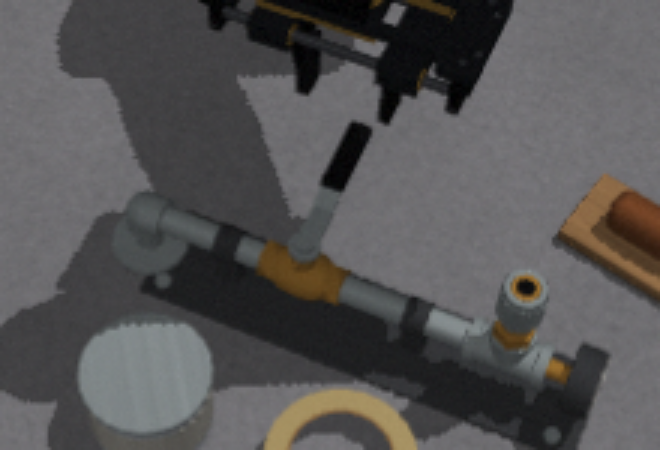

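The lever now stands square across the pipe, its grip at about (348,158) in the crop. Next I'll move above the sleeve.

```bash
python3 -m pendant '[[[-15,32,0],[0,0,0]],[[-32,66,2],[0,0,0]],[[-48,100,3],[0,0,0]],[[-64,132,4],[0,0,0]],[[-74,154,4],[0,0,0]],[[-78,162,4],[0,0,0]],[[-78,162,4],[0,0,0]],[[-78,162,4],[0,0,0]]]' 0.6
python3 st.py .598 .1737 .175;python3 - <<'E'
from station import r
import cv2
cv2.imwrite("pics/a3.png",cv2.resize(r.capture("scene")["frame"][150:280,330:490,::-1],None,fx=4,fy=4))
E
```

```text
time_s: 5.95
tcp_pos: [0.5953, 0.1724, 0.2284]
ee_rot: [[-0.995, 0.101, -0.002], [0.101, 0.995, -0.001], [0.002, -0.001, -1.0]]
wrist_force: [-1.2, -0.2, 0.1]
gripper_width: 0.602
gripper_force: 0.0
t 5.95 p [0.5953 0.1724 0.2284] yawx 174.19 tilt [-0.0021 -0.0009] F [-1.2 -0.2  0.1] M [ 0.04 -0.11 -0.06] w 0.602 gf 0.0 j6 -126.9
shift mm [-2.6  1.7 53.4]
```

View pics/a3.png

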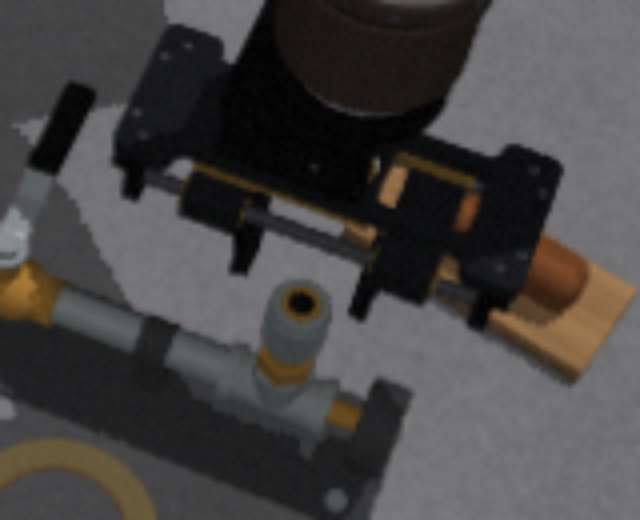

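The fingers straddle the sleeve, whose top is at (302,300) in the crop with the tips either side. I'll descend and close.

```bash
python3 -m pendant '[[[-2.5,1.5,15],[0,0,0]],[[-2.5,1.5,30],[0,0,0]],[[-2.5,1.5,43],[0,0,0]],[[-2.5,1.5,51],[0,0,0]],[[-2.5,1.5,53],[0,0,0]],[[-2.5,1.5,53],[0,0,0]]]' 0.6
python3 st.py .598 .1737 .175
python3 -m pendant '[[[0,0,0],[0,0,0]],[[0,0,0],[0,0,0]],[[0,0,0],[0,0,0]],[[0,0,0],[0,0,0]],[[0,0,0],[0,0,0]],[[0,0,0],[0,0,0]]]' 0
python3 st.py .598 .1737 .175
```

```text
time_s: 6.6
tcp_pos: [0.5989, 0.1741, 0.176]
ee_rot: [[-0.995, 0.101, -0.0], [0.101, 0.995, -0.0], [0.0, -0.0, -1.0]]
wrist_force: [-0.2, -0.5, 0.1]
gripper_width: 0.603
gripper_force: 0.0
t 6.6 p [0.5989 0.1741 0.176 ] yawx 174.2 tilt [-0.0003 -0.0003] F [-0.2 -0.5  0.1] M [-0.01 -0.16 -0.04] w 0.603 gf 0.0 j6 -126.9
shift mm [ 0.8 -0.5  1. ]
time_s: 7.2
tcp_pos: [0.599, 0.1745, 0.1767]
ee_rot: [[-0.995, 0.101, 0.001], [0.101, 0.995, 0.0], [-0.001, 0.0, -1.0]]
wrist_force: [-0.9, 0.7, 1.2]
gripper_width: 0.351
gripper_force: 30.0
t 7.2 p [0.599  0.1745 0.1767] yawx 174.21 tilt [0.0007 0.0004] F [-0.9  0.7  1.2] M [ 0.22 -0.02 -0.06] w 0.351 gf 30.0 j6 -126.9
shift mm [ 0.9 -0.9  1.7]
```

```bash
python3 -m pendant '[[[0,0,0],[0,0,-0.1]],[[0,0,0],[0,0,-0.2]],[[0,0,0],[0,0,-0.3]],[[0,0,0],[0,0,-0.4]],[[0,0,2],[0,0,-0.4]],[[0,0,4],[0,0,-0.4]],[[0,0,5],[0,0,-0.4]],[[0,0,5],[0,0,-0.4]]]' 0
python3 st.py .598 .1737 .175
```

```text
time_s: 8.0
tcp_pos: [0.599, 0.1747, 0.1743]
ee_rot: [[-0.956, -0.293, 0.002], [-0.293, 0.956, 0.0], [-0.002, -0.0, -1.0]]
wrist_force: [-5.8, 1.2, 14.9]
gripper_width: 0.353
gripper_force: 30.0
t 8.0 p [0.599  0.1747 0.1743] yawx -162.94 tilt [0.002  0.0002] F [-5.8  1.2 14.9] M [ 0.39  1.67 -0.01] w 0.353 gf 30.0 j6 -104.1
shift mm [ 1.2 -0.6 -0.7]
```

```bash
for i in 1 ; do python3 -m pendant '[[[0,0,0],[0,0,-0.06]],[[0,0,0],[0,0,-0.12]],[[0,0,0],[0,0,-0.18]],[[0,0,0],[0,0,-0.24]],[[0,0,0],[0,0,-0.3]]]' 0 >/dev/null; python3 st.py
python3 -m pendant '[[[0,0,0],[0,0,-0.06]],[[0,0,0],[0,0,-0.12]],[[0,0,0],[0,0,-0.18]],[[0,0,0],[0,0,-0.24]],[[0,0,0],[0,0,-0.3]]]' 0 >/dev/null; python3 st.py; done
```

```text
t 8.5 p [0.5989 0.1747 0.1743] yawx -145.64 tilt [0.002  0.0007] F [-6.8  1.2 14. ] M [ 0.52  1.76 -0.08] w 0.35 gf 30.0 j6 -86.8
t 9.0 p [0.5988 0.1748 0.1743] yawx -128.46 tilt [0.0018 0.0008] F [-6.9  1.6 14.7] M [ 0.63  1.9  -0.01] w 0.351 gf 30.0 j6 -69.6
```

```bash
python3 -m pendant '[[[0,0,0],[0,0,-0.06]],[[0,0,0],[0,0,-0.12]],[[0,0,0],[0,0,-0.18]],[[0,0,0],[0,0,-0.24]]]' 0 >/dev/null; python3 st.py
```

```text
t 9.4 p [0.5988 0.1749 0.1743] yawx -114.7 tilt [0.0017 0.0008] F [-7.6  3.1 13.1] M [ 0.73  2.02 -0.05] w 0.348 gf 30.0 j6 -55.8
```

```bash
python3 -m pendant '[[[0,0,0],[0,0,-0.06]],[[0,0,0],[0,0,-0.12]],[[0,0,0],[0,0,-0.18]]]' 0 >/dev/null; python3 st.py
```

```text
t 9.7 p [0.5987 0.1749 0.1735] yawx -104.39 tilt [0.0014 0.0011] F [-4.6  2.1  8.9] M [0.87 1.32 0.01] w 0.353 gf 30.0 j6 -45.5
```

It dropped 0.8 mm and the force eased, so the slot has found the pin. I'll push it home.

```bash
python3 -m pendant '[[[0,0,1],[0,0,-0.04]],[[0,0,3],[0,0,-0.04]],[[0,0,5],[0,0,-0.04]],[[0,0,7],[0,0,-0.04]],[[0,0,8],[0,0,-0.04]],[[0,0,8],[0,0,-0.04]],[[0,0,8],[0,0,-0.04]]]' 0 >/dev/null; python3 st.py
```

```text
t 10.4 p [0.5987 0.1751 0.1675] yawx -102.17 tilt [0.0021 0.0007] F [-8.7  2.5 18.7] M [0.79 2.81 0.09] w 0.346 gf 30.0 j6 -43.3
```

```bash
python3 -m pendant '[[[0,0,1],[0,0,0]],[[0,0,1],[0,0,0]],[[0,0,1],[0,0,0]],[[0,0,1],[0,0,0]],[[0,0,1],[0,0,0]]]' 0 >/dev/null; python3 st.py;python3 - <<'E'
from station import r
import cv2
cv2.imwrite("pics/a4.png",cv2.resize(r.capture("scene")["frame"][150:280,310:470,::-1],None,fx=4,fy=4))
E
```

```text
t 10.9 p [0.5987 0.1751 0.1674] yawx -102.15 tilt [0.0024 0.0006] F [-10.3   2.2  23.8] M [0.81 3.23 0.13] w 0.35 gf 30.0 j6 -43.3
```

View pics/a4.png

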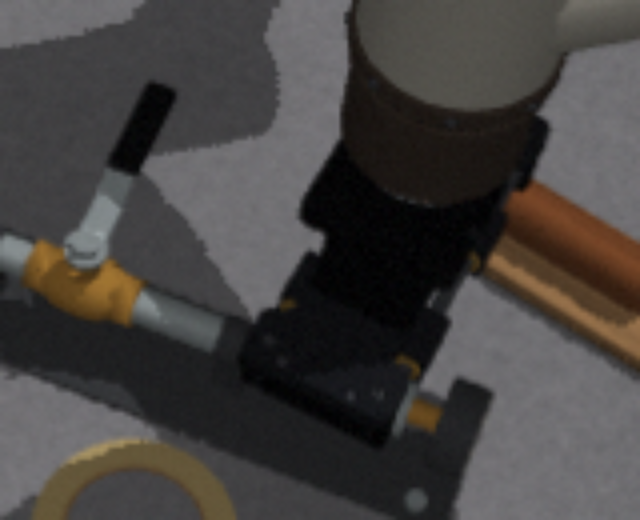

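The sleeve sits against a hard stop 9 mm down: 1 mm more commanded only raised the force. The picture shows the lever still square (grip at (142,128) in the crop) and the gripper over the coupler. Handing in.

```bash
python3 -c "
from station import r
print(r.finish_job())"
```

```text
the job is handed in; nothing more can be done
None
```

The job is handed in at about 11 s, with the valve shut square across the pipe and the gripper holding the sleeve about 9 mm down against its hard stop; the verdict was not shown.

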